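Index the spoked wheel and lock it

TASK

On the green dividing stand, push a spoke of the wheel round with a fingertip until the red spoke points straight at the brass index finger, and leave it there. Then push the yellow peg of the lock lever round, anticlockwise seen from above, until the lever is fully home at its stop. Push gently: do not grip or lift the wheel or lever, do not swing the lever over before the red spoke is in line, and leave the loose things on the stand and around it alone.

Things in the scene. Friction and masses are not known exactly. Their poses are not given: they have to be found in the camera images.
- stand: Dividing stand fixed to the table, a green plate 20 mm thick, 290 mm along its x and 340 mm along its y (y from -205 to +135). Origin: on the table under the wheel's vertical axis. Its x axis runs from the wheel axis through the brass index; z up. The tallest part on it, a brass type segment bolted on the wheel's hub, reaches 88 mm above the table.
- wheel_hub (a point): Point on the wheel's vertical axis at the height of the spokes (60 mm above the table). The hub is 56 mm in diameter with its underside 50 mm above the table. Four straight round spokes 9 mm thick, a right angle apart, run level from the hub to ball knobs of 20 mm diameter centred 100 mm from the axis; below the spokes is 35 mm of free height over the plate outside a 44 mm wide spindle foot.
- red_tip (a point): Centre of the red ball knob at the end of the red spoke, 100 mm from the wheel axis, 60 mm above the table. The other three spokes are steel with black knobs.
- index_tip (a point): Tip of the brass index finger on the stand, 114.5 mm from the wheel axis along the stand's +x, 60 mm above the table. It points at the wheel axis; its post is 20 x 14 mm, 64 mm high, centred 132 mm from the axis.
- wheel (a joint): Turn of the wheel (rad), growing anticlockwise seen from above: the angle from the stand's x axis to the red spoke. At 0, and again at 6.283 (the same place after a full turn), the red spoke points straight at the index. It turns freely either way against a steady drag of about 0.12 N m (about 2 N pushed 65 mm from the axis), and stays where it is left.
- wheel_lift (a joint): How far the wheel has been lifted on its spindle (m): 0 when seated; it is held down only by its weight of about 0.9 kg and must stay seated.
- lever (a joint): Swing of the lock lever (rad), growing anticlockwise seen from above: 0 fully open, 1.4 fully home against its stop, a small brass pin on the plate on the side away from the robot. Drag about 0.1 N m; it stays where it is left. It does not act on the wheel.
- lever_pivot (a point): Vertical pivot axis of the lock lever at the top of its boss, 40 mm above the table, at x -10 mm, y -155 mm in the stand's frame. The flat lever bar (12 mm wide, top 38 mm above the table) turns about it. In the stand's frame the direction from pivot to peg is (lever value - 2.271) rad from the x axis.
- lever_peg (a point): Centre of the top of the lever's yellow upright peg, 75 mm above the table. The peg is 16 mm in diameter, stands 65 mm from the pivot axis and reaches from the lever bar up to this height.
- screw_jar: Small loose glass jar, 34 mm in diameter, 45 mm high, standing on the far left corner of the stand's plate. Origin: centre of its underside. To be left alone.
- slug: Loose brass type slug, 30 x 14 x 22 mm, on the near left corner of the stand's plate. Origin: centre of its underside. To be left alone.
- feed_roller: Loose black rubber feed roller, 100 mm long, 32 mm in diameter, on a 150 mm steel shaft along its x, lying left of the stand. Origin: under its middle. To be left alone.
- pin_punch: Loose steel pin punch, 125 mm long along its x, 12 mm thick, lying right of the stand. Origin: on the table under it, near the middle. To be left alone.
- mug: White enamel mug, 82 mm in diameter, 80 mm high, left of the stand. Origin: centre of its underside. To be left alone.
- spare_segment: Loose brass half-moon type segment about 95 x 58 x 18 mm, lying right of the stand. Origin: on the table near its middle. To be left alone.

How it is judged:
On the way, in this order (a step that is already met when the one before it is completed fails the run):
1. the red spoke points at the index while the lever is still open ((value of joint wheel between -0.09 and 0.09 rad or value of joint wheel between 6.1932 and 6.3732 rad) and value of joint lever below 0.6 rad), for 0.3 s.
2. the lever is home with the red spoke still in line ((value of joint wheel between -0.09 and 0.09 rad or value of joint wheel between 6.1932 and 6.3732 rad) and value of joint lever above 1.3 rad), for 0.2 s.
At the end, for the whole second after the job is handed in: The red spoke points at the index within 0.09 rad (about 9 mm at its knob), the lever is within 0.1 rad of its stop, both at rest, and the wheel is seated within 4 mm (all of step 2 and value of joint wheel_lift below 0.004 m and velocity of joint wheel between -0.05 and 0.05 rad/s and velocity of joint lever between -0.05 and 0.05 rad/s); the robot touches nothing.
It fails at once if the wheel is lifted more than 6 mm on its spindle (value of joint wheel_lift above 0.006 m).
It fails at once if the lever is swung past 0.6 rad while the red spoke is not in line with the index (0.15 rad) (value of joint lever above 0.6 rad and not (value of joint wheel between -0.15 and 0.15 rad or value of joint wheel between 6.1332 and 6.4332 rad)).
It fails at once if the stand, wheel or lever is gripped or pushed with more than 30 N (contact force between the fingers and stand above 30 N).
It fails at once if a loose thing is moved more than 12 mm (distance of any of screw_jar, slug, feed_roller, pin_punch, mug, spare_segment from where it was at the start of the episode above 0.012 m).
It also fails if it takes over 70 s, if anything falls off the work surface, if the arm or the gripper's body presses on something with over 40 N, if the wrist force passes 120 N, or if a joint passes its speed limit or range.

ROBOT

A 6-joint arm with a two-finger parallel gripper is mounted at the origin on the work surface. World frame = base frame: x ahead of the robot, y to its left, z up, the work surface at z = 0. Lengths are in m, angles in rad, forces in N, time in s.
With the tool pointing down it reaches from about 0.3 to 0.85 m from the base axis. Payload 4.2 kg.
Tool frame: the origin (TCP) lies at the very end of the fingers, on their centre line; the grasp point (between the pads) lies 19 mm behind it (arm.grasp_offset is the z of the grasp point in the tool frame, in m); z points along the fingers, y is the line along which they close (so a half turn about z gives the same grasp; the last joint's range is limited). The gripper opens to 91 mm and grips with 3 to 60 N. Pads are 32 mm wide; open, the fingers measure 118 mm over their backs; the gripper's body (76 mm by 178 mm) begins 60 mm behind the grasp point.
Start: joints at [1.216, 0.32, 1.565, -0, 1.257, -0.02], TCP at [0.189, 0.543, 0.214] pointing down, gripper open.
Joint ranges: [-3.11, 3.11], [-0.84, 2.01], [0.21, 2.61], [-1.34, 4.49], [0.05, 2.63], [-2.56, 2.56]. Speed limits (rad/s): [2.57, 2.57, 3.14, 3.14, 3.14, 3.14].

INTERFACE

Orientations are given as [roll, pitch, yaw] about the fixed x, y, z axes, in that order (R = Rz(yaw) Ry(pitch) Rx(roll)).
In Python, from rig import arm gives the robot as it stands.
- The arm moves only by the tool drive_tool, never from a script. Its argument "commands" is a list that holds one entry, the list of rows, each a list of 7 numbers: the shift along the tool's x, y, z in cm, then the turn, a rotation vector about the tool's x, y, z in degrees, then the closure, from 0 (fully open) to 1 (shut). In form: [[[tx, ty, tz, ax, ay, az, gripper], ...]]. A call has exactly 10 rows; each row shifts and turns the commanded pose from where the row before left it, along the tool's axes as they then stand; what a row does not reach is not made up. A row lasts 1/8 s, in which the tool goes at most 62.5 mm and 10.7 degrees, less where a joint would pass 70% of its speed; a pose out of reach is approached as far as the arm can. A call with a gripper value outside its range is refused whole. The fingers move at their own pace and stop on an object; the grip force is fixed at half the most. Time passes only in rows, so rows that do not move let the fingers close, or fill a call up. It gives the time, the measured TCP pose, the force, the opening and the grip force at its end, in the units of the state.
- arm.read_state(): the state, without advancing time (a new reading comes with each control period).
- arm.camera(name): name is "scene" or "top" or "wrist"; returns a dict with "frame" (384x512x3 uint8, red, green, blue), "fx", "fy", "cx", "cy" (pixels), "k1" (the pictures are not rectified: a ray, as slopes to the right and down, at radius r is drawn at 1 + k1 r^2 times it, then the intrinsics apply), "extrinsics" (4x4, takes a point from world to camera coordinates); the wrist camera has in their place "T_tool_cam" (4x4, takes a point from camera to tool coordinates, whose origin is the TCP and whose axes are the flange's). Camera axes: x right, y down, z forward; pixel columns grow to the right and rows downward; lengths in m; the calibration is good to about 2 mm. A picture is of the moment at which its call begins: read the wrist's pose just before it. There is no depth.
- arm.close_job(): hands the job in; it is judged then, once.
Trained networks look in a picture, given as the dict that the camera call returned (one of the last four; its "shot" number tells which), for a name from the list of things; names that differ only in an ending like _2 or _b are one class to them, and where a whole thing is asked for, a point or a joint stands for the part that bears it (a point fixed in the world has none). Each returns a list of dicts, best first, with "p" (0 to 1); they miss things now and then, are a little off and sometimes report something else, mostly with a low value. They report only what shows in the picture. A call takes as long as a camera call.
- arm.trace(picture, target): "pixels" (384x512 bool, what is visible of it) and "extent" ([centre column, centre row, width, height] in pixels, round what is visible of it).
The state is a dict: "time": time; "joint_pos": joint angles; "joint_vel": joint speeds; "joint_torque": joint torques, N m; "position": TCP position; "orientation": TCP orientation; "contact_force": force on the tool from outside, world axes, zero at the start; "wrist_torque": the same for the moment, N m; "width": opening from 0.0 (shut) to 1.0 (fully open); "finger_force": force on a finger pad.
Only numpy, scipy, OpenCV 4.12 (cv2) and the standard library are available. Lean on these libraries where they do the work, as an engineer would, in place of code of your own. Each camera call takes 0.05 s, during which the arm holds its last target. There are 200 camera calls.

## Working session

There is one attempt and no reset: what is moved stays moved. The work goes in short steps, Python scripts to look and compute and a tool call to move; the robot and the scene stay as the last step left them, time stands still between calls to the robot, and variables do not carry over. Pictures are saved under pics/ and viewed, at most 10 in all, crops included, and the job is handed in when it is done.

Besides the shell and the picture viewer there is one more tool, called after ">>>" as a command line: name --argument value ..., lists and objects as JSON in quotes. drive_tool: Moves the arm, as the interface text tells. Its arguments: {"type":"object","properties":{"commands":{"type":"array"}},"required":["commands"]}

```bash
mkdir -p pics; cat > h.py <<'E'
import numpy as np, cv2
from rig import arm
from scipy.spatial.transform import Rotation as R
def ray(c,uv):
    x=(uv[0]-c["cx"])/c["fx"]; y=(uv[1]-c["cy"])/c["fy"]
    rd=np.hypot(x,y); r=rd
    for _ in range(20): r=rd/(1+c["k1"]*r*r)
    s=r/rd if rd>0 else 1
    return np.array([x*s,y*s,1.])
def T_cw(c,st=None):
    if "extrinsics" in c: return np.linalg.inv(np.array(c["extrinsics"]))
    T=np.eye(4);T[:3,:3]=R.from_euler('xyz',st["orientation"]).as_matrix();T[:3,3]=st["position"]
    return T@np.array(c["T_tool_cam"])
def onz(c,uv,z,st=None):
    T=T_cw(c,st); d=T[:3,:3]@ray(c,uv); o=T[:3,3]
    return o+d*(z-o[2])/d[2]
def save(c,n,crop=None,s=1):
    f=c["frame"][...,::-1]
    if crop: f=f[crop[1]:crop[3],crop[0]:crop[2]]
    cv2.imwrite("pics/"+n,cv2.resize(f,None,fx=s,fy=s,interpolation=cv2.INTER_CUBIC))
E
python3 - <<'E'
from h import *
for n in("top","scene"):
    c=arm.camera(n); save(c,n+"1.png",s=1.5)
    print(n,T_cw(c)[:3,3])
    for t,z in(("red_tip",.06),("wheel_hub",.06),("index_tip",.06),("lever_peg",.06),("lever_pivot",.04),("stand",.02),("screw_jar",.02),("slug",.03),("mug",.04),("feed_roller",.016)):
        for d in arm.trace(c,t)[:1]:
            print(t,round(d["p"],2),np.round(d["extent"],0),onz(c,d["extent"][:2],z).round(3))
E
```

```text
top [0.45509317 0.01807055 1.00685854]
red_tip 0.91 [236. 192.  57.  63.] [0.53  0.081 0.06 ]
wheel_hub 0.84 [234. 191.  60.  59.] [0.533 0.085 0.06 ]
index_tip 0.79 [252. 190. 129. 113.] [0.535 0.037 0.06 ]
lever_peg 0.5 [302. 192.  31.  15.] [ 0.531 -0.096  0.06 ]
lever_pivot 0.68 [249. 189. 132. 112.] [0.539 0.045 0.04 ]
stand 0.68 [303. 192.  32.  15.] [ 0.534 -0.107  0.02 ]
mug 0.96 [114. 141.  43.  46.] [0.672 0.422 0.04 ]
feed_roller 0.74 [122. 250.  16.  56.] [0.367 0.4   0.016]
scene [0.79465323 0.44913411 0.92417268]
red_tip 0.82 [278. 219.  74.  73.] [0.529 0.092 0.06 ]
wheel_hub 0.76 [276. 219.  73.  68.] [0.534 0.088 0.06 ]
index_tip 0.79 [271. 227. 151. 140.] [0.558 0.102 0.06 ]
lever_peg 0.56 [244. 169.  13.  33.] [ 0.53  -0.096  0.06 ]
lever_pivot 0.94 [269. 224. 155. 140.] [0.551 0.083 0.04 ]
stand 0.6 [267. 225. 150. 136.] [0.551 0.077 0.02 ]
screw_jar 0.44 [262. 277.  14.  14.] [0.64 0.2  0.02]
slug 0.63 [333. 228.   7.  12.] [0.402 0.177 0.03 ]
mug 0.73 [296. 362.  40.  44.] [0.674 0.414 0.04 ]
feed_roller 0.82 [393. 292.  46.  32.] [0.366 0.397 0.016]
```

View pics/top1.png

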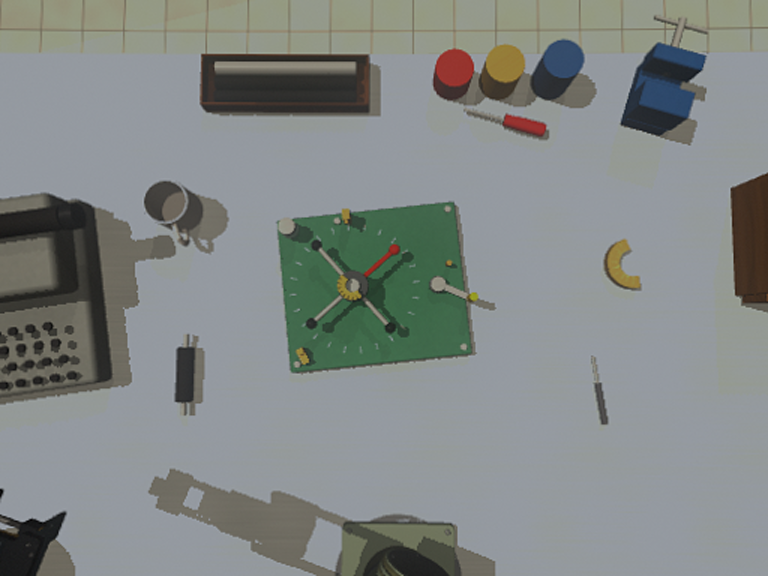

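View pics/scene1.png

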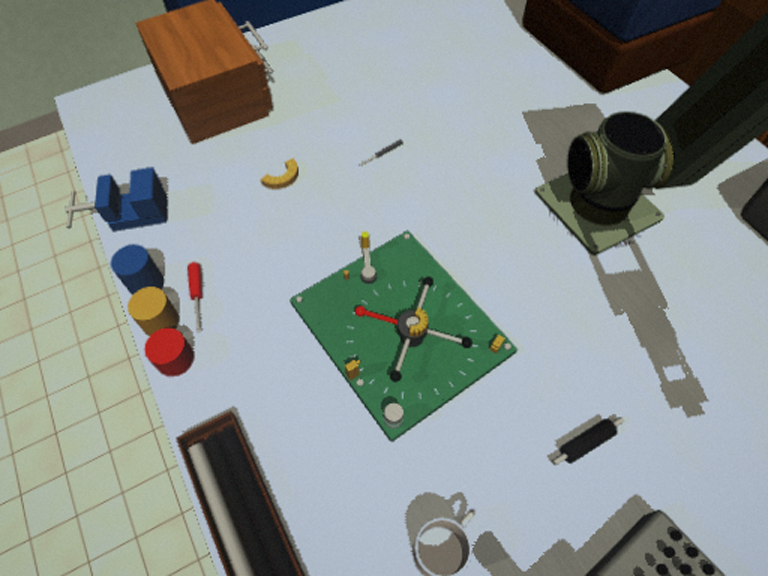

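The views agree. The top view (1.5x scale) shows the hub at about (353,286), red knob (395,249), index (346,215), lever pivot (438,284), peg (473,297) and stop pin (450,263). The wheel needs roughly +50° anticlockwise. Next I measure this properly.

```bash
cat > m.py <<'E'
from h import *
from scipy.optimize import least_squares
def blob(c,near,mask,r=14):
    v,u=np.nonzero(mask); k=np.hypot(u-near[0],v-near[1])<r
    return np.array([u[k].mean(),v[k].mean()]),k.sum()
def proj(c,P):
    p=np.linalg.inv(T_cw(c))@np.append(P,1); s=p[:2]/p[2]; s=s*(1+c["k1"]*(s@s))
    return s*[c["fx"],c["fy"]]+[c["cx"],c["cy"]]
def masks(c):
    h=cv2.cvtColor(c["frame"],cv2.COLOR_RGB2HSV).astype(int)
    H,S,V=h[...,0],h[...,1],h[...,2]
    return ((H<6)|(H>174))&(S>150)&(V>90),(H>25)&(H<33)&(S>170)&(V>150),(V<48)
E
python3 - <<'E'
from m import *
obs=[]
G={"top":dict(red=(395,249),peg=(473,297),b=[(390,327),(311,323),(316,245)],corn=[(277,221),(455,203),(474,352),(290,372)],idx=(346,212),piv=(438,284)),
"scene":dict(red=(360,311),peg=(365,237),b=[(428,281),(466,342),(395,376)],corn=[],idx=(352,363),piv=(369,269))}
for n,g in G.items():
    c=arm.camera(n); r,y,k=masks(c)
    s=lambda p:np.array(p)/1.5
    print(n)
    B=[blob(c,s(p),k,7) for p in g["b"]]
    Bx=[onz(c,b[0],.06)[:2] for b in B]; print("black",[b[1] for b in B],np.round(Bx,4))
    rx=onz(c,s(g["red"]),.06)[:2]; print("red",rx.round(4))
    print("red mask",blob(c,s(g["red"]),r,8)[1])
    hub=(Bx[0]+Bx[2])/2; print("hub",hub.round(4),"r",[np.linalg.norm(b-hub).round(4) for b in Bx+[rx]])
    a=[np.degrees(np.arctan2(*(b-hub)[::-1])).round(1) for b in Bx+[rx]]; print("ang",a)
    ix=onz(c,s(g["idx"]),.064)[:2]; print("idx",ix.round(4),np.linalg.norm(ix-hub),np.degrees(np.arctan2(*(ix-hub)[::-1])))
    pb=blob(c,s(g["peg"]),y,8); pg=onz(c,pb[0],.072)[:2] if pb[1] else onz(c,s(g["peg"]),.072)[:2]
    pv=onz(c,s(g["piv"]),.04)[:2]; print("peg",pb[1],pg.round(4),"piv",pv.round(4),np.linalg.norm(pg-pv),np.degrees(np.arctan2(*(pg-pv)[::-1])))
    cs=np.array([onz(c,s(p),.02)[:2] for p in g["corn"]])
    if len(cs): print(cs.round(4), [np.degrees(np.arctan2(*(cs[i]-cs[j])[::-1])).round(1) for i,j in((0,3),(1,2),(0,1),(3,2))])
    hx=hub
    for yaw in (4.5,5.5,6.5):
        w=np.radians(yaw);M=np.array([[np.cos(w),-np.sin(w)],[np.sin(w),np.cos(w)]]);print(yaw,"pivot pred",(hub+M@[-.01,-.155]).round(4))
st=arm.read_state(); print(st["orientation"],st["position"],st["joint_pos"])
E
```

```text
top
black [np.int64(33), np.int64(22), np.int64(16)] [[0.4598 0.0154]
 [0.4662 0.1562]
 [0.6078 0.1505]]
red [0.6006 0.0067]
red mask 44
hub [0.5338 0.083 ] r [np.float64(0.1002), np.float64(0.0997), np.float64(0.1002), np.float64(0.1013)]
ang [np.float64(-137.6), np.float64(132.7), np.float64(42.4), np.float64(-48.8)]
idx [0.6671 0.0958] 0.13394093930666434 5.5098707115231225
peg 15 [ 0.5152 -0.1317] piv [ 0.5392 -0.0727] 0.06365478305295513 -112.1176805990721
[[ 0.6592  0.2302]
 [ 0.6949 -0.1069]
 [ 0.4147 -0.141 ]
 [ 0.3755  0.2002]] [np.float64(6.0), np.float64(6.9), np.float64(96.0), np.float64(96.6)]
4.5 pivot pred [ 0.536  -0.0724]
5.5 pivot pred [ 0.5387 -0.0723]
6.5 pivot pred [ 0.5414 -0.0722]
scene
black [np.int64(29), np.int64(40), np.int64(40)] [[0.4595 0.0148]
 [0.4667 0.1568]
 [0.6081 0.1497]]
red [0.601  0.0102]
red mask 51
hub [0.5338 0.0823] r [np.float64(0.1003), np.float64(0.1003), np.float64(0.1003), np.float64(0.0985)]
ang [np.float64(-137.8), np.float64(132.0), np.float64(42.2), np.float64(-47.0)]
idx [0.6618 0.0961] 0.1287839073206656 6.145845748406332
peg 10 [ 0.516  -0.1332] piv [ 0.5371 -0.0746] 0.062348150268010154 -109.80704171017013
4.5 pivot pred [ 0.536 -0.073]
5.5 pivot pred [ 0.5387 -0.073 ]
6.5 pivot pred [ 0.5414 -0.0729]
[ 3.14151509e+00 -1.26104914e-05  2.80679803e+00] [0.18892929 0.54308488 0.21398285] [ 1.21600060e+00  3.19593094e-01  1.56449244e+00  1.48840287e-05
  1.25742982e+00 -2.00056988e-02]
```

>>> drive_tool --commands '[[[-3,-2,0,0,0,0,1],[-5,-3.6,0,0,0,0,1],[-5,-3.6,0,0,0,0,1],[-5,-3.6,0,0,0,0,1],[-5,-3.6,0,0,0,0,1],[-5,-3.6,0,0,0,0,1],[-5,-3.6,0,0,0,0,1],[-5,-3.6,0,0,0,0,1],[-5,-3.6,0,0,0,0,1],[-5,-3.6,0,0,0,0,1]]]'

```text
time: 2.45
position: [0.5303, 0.0587, 0.2142]
orientation: [3.141, 0.001, 2.806]
contact_force: [0.3, 0.6, 0.7]
width: 0.002
finger_force: 0.0
```

>>> drive_tool --commands '[[[-3,-2.5,0,0,0,0,1],[0,0,0,0,0,10,1],[0,0,0,0,0,10,1],[0,0,0,0,0,10,1],[0,0,0,0,0,10,1],[0,0,0,0,0,10,1],[0,0,0,0,0,10,1],[0,0,0,0,0,10,1],[0,0,0,0,0,10,1],[0,0,0,0,0,10,1]]]'

```text
time: 3.7
position: [0.5494, 0.027, 0.214]
orientation: [3.142, -0.0, 1.23]
contact_force: [0.3, 0.3, -0.5]
width: 0.007
finger_force: 0.0
```

>>> drive_tool --commands '[[[0,0,0,0,0,10,1],[0,0,0,0,0,9.5,1],[0,0,0,0,0,9,1],[0,0,0,0,0,0,1],[0,0,0,0,0,0,1],[0,0,0,0,0,0,1],[0,0,0,0,0,0,1],[0,0,0,0,0,0,1],[0,0,0,0,0,0,1],[0,0,0,0,0,0,1]]]'

```text
time: 4.95
position: [0.5494, 0.027, 0.2139]
orientation: [-3.142, -0.0, 0.739]
contact_force: [-0.0, 1.3, -0.3]
width: 0.005
finger_force: 0.0
```

```bash
cat > go.py <<'E'
from h import *
def to(p,yaw=None):
    st=arm.read_state(); M=R.from_euler('xyz',st["orientation"]).as_matrix()
    print("t",st["time"],"pos",np.round(st["position"],4),"yaw",np.degrees(st["orientation"][2]).round(1),"F",np.round(st["contact_force"],1),"w",st["width"])
    print("tool shift cm",(100*M.T@(np.array(p)-st["position"])).round(2), "az",None if yaw is None else -(yaw-np.degrees(st["orientation"][2])))
E
python3 - <<'E'
from go import *
to((.5533,.0166,.13),42.3)
st=arm.read_state(); c=arm.camera("wrist"); save(c,"wrist1.png",s=1.5)
print(T_cw(c,st).round(3)); print(c["fx"],c["cx"],c["cy"])
E
```

```text
t 4.95 pos [0.5494 0.027  0.2139] yaw 42.3 F [-0.   1.3 -0.3] w 0.004680996978256692
tool shift cm [-0.41  1.03  8.39] az 0.021968063816736105
[[ 0.673 -0.717 -0.181  0.601]
 [-0.739 -0.653 -0.165  0.074]
 [-0.     0.245 -0.97   0.385]
 [ 0.     0.     0.     1.   ]]
343.24157114711284 256.60595271601125 185.92403811405148
```

View pics/wrist1.png

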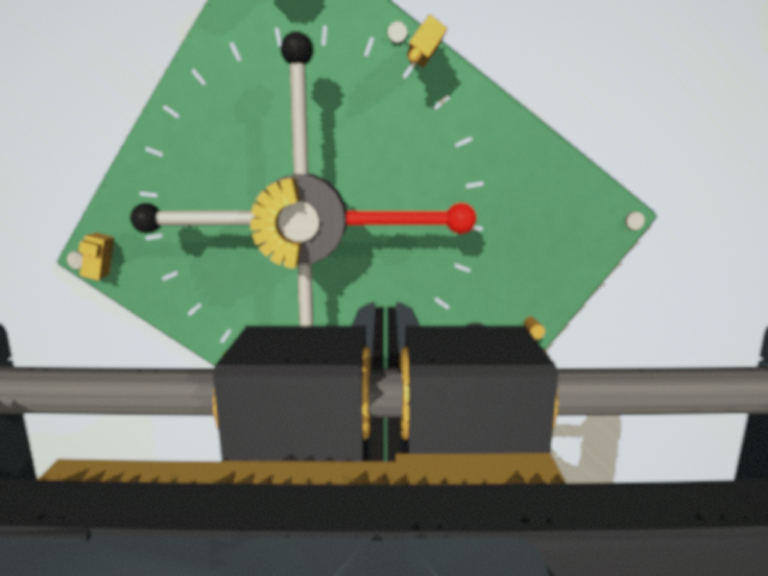

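The wrist view (1.5x) shows the red knob at (461,219), black knobs at (146,217) and (297,49), and the index tip at (413,57). The closed fingertip is at about (385,310), behind the red spoke as planned. I measure the index direction from this view.

```bash
python3 - <<'E'
from go import *
st=arm.read_state(); c=arm.camera("wrist")
g=lambda p,z:onz(c,np.array(p)/1.5,z,st)[:2]
r,b,k,i=g((461,219),.06),g((146,217),.06),g((297,49),.06),g((413,57),.06)
hub=(r+b)/2; a=lambda p:np.degrees(np.arctan2(*(p-hub)[::-1])).round(2)
print(hub,np.linalg.norm(r-hub),np.linalg.norm(k-hub),np.linalg.norm(i-hub),a(r),a(k),a(i))
E
```

```text
[0.53440895 0.08372529] 0.1002303474194122 0.09997320669752713 0.11752407644708851 -48.14 42.19 6.56
```

>>> drive_tool --commands '[[[-0.4,1,0,0,0,0,1],[0,0,2,0,0,0,1],[0,0,2,0,0,0,1],[0,0,2,0,0,0,1],[0,0,2,0,0,0,1],[0,0,2,0,0,0,1],[0,0,2,0,0,0,1],[0,0,2,0,0,0,1],[0,0,1.6,0,0,0,1],[0,0,1,0,0,0,1]]]'

```text
time: 6.3
position: [0.5531, 0.0166, 0.0471]
orientation: [-3.141, 0.0, 0.738]
contact_force: [0.2, 0.2, -0.4]
width: 0.005
finger_force: 0.0
```

>>> drive_tool --commands '[[[0.4,0,0.5,0,0,0,1],[0.4,0,0,0,0,0,1],[0.33,0.107,0,0,0,-3,1],[0.33,0.107,0,0,0,-3,1],[0.33,0.107,0,0,0,-3,1],[0.33,0.107,0,0,0,-3,1],[0.33,0.107,0,0,0,-3,1],[0.33,0.107,0,0,0,-3,1],[0.33,0.107,0,0,0,-3,1],[0.33,0.107,0,0,0,-3,1]]]'

```text
time: 7.55
position: [0.582, 0.0378, 0.0434]
orientation: [3.141, 0.001, 1.16]
contact_force: [-0.1, -1.9, -0.9]
width: 0.004
finger_force: 1.0
```

```bash
cat > wa.py <<'E'
from m import *
def wheel():
    hub=np.array([.534,.083])
    for n in("top","scene"):
        c=arm.camera(n); r,_,_=masks(c); v,u=np.nonzero(r)
        P=np.array([onz(c,q,.06)[:2] for q in zip(u,v)])-hub
        d=np.hypot(*P.T); k=(d>.03)&(d<.112); P=P[k]
        print(n,k.sum(),"red ang",np.degrees(np.arctan2(*(P.mean(0))[::-1])).round(2),"far",d[k].max().round(3))
E
python3 -c "
from wa import *; wheel()
import go; go.to((.534,.083,.042))"
```

```text
wa.py:8: RuntimeWarning: Mean of empty slice.
  print(n,k.sum(),"red ang",np.degrees(np.arctan2(*(P.mean(0))[::-1])).round(2),"far",d[k].max().round(3))
  ret = um.true_divide(
Traceback (most recent call last):
  File "wa.py", line 8, in wheel
    print(n,k.sum(),"red ang",np.degrees(np.arctan2(*(P.mean(0))[::-1])).round(2),"far",d[k].max().round(3))
                                                                                        ~~~~~~~~^^
ValueError: zero-size array to reduction operation maximum which has no identity
```

```bash
sed -i 's/("top","scene")/("wrist","scene")/; s/c=arm.camera(n);/st=arm.read_state();c=arm.camera(n);/; s/\.06)\[:2\]/.06,st)[:2]/; s/        d=np/        if len(P)==0: continue\n        d=np/' wa.py
sed -i 's/k=(d>.03)&(d<.112); P=P\[k\]/k=(d>.03)\&(d<.112); P=P[k]\n        if len(P)==0: continue/' wa.py
sed -i 's/^        print(n/        save(c,n+"_last.png",s=1.5); print(n/' wa.py
python3 -c "
from wa import *; wheel()
import go; go.to((.534,.083,.042))"
```

```text
wrist 3439 red ang -23.13 far 0.109
scene 108 red ang -24.63 far 0.107
t 7.7 pos [0.5822 0.0381 0.0434] yaw 66.3 F [ 0.2 -0.3 -1. ] w 0.0019644248766249525
tool shift cm [ 2.17 -6.21  0.13] az None
```

View pics/wrist_last.png

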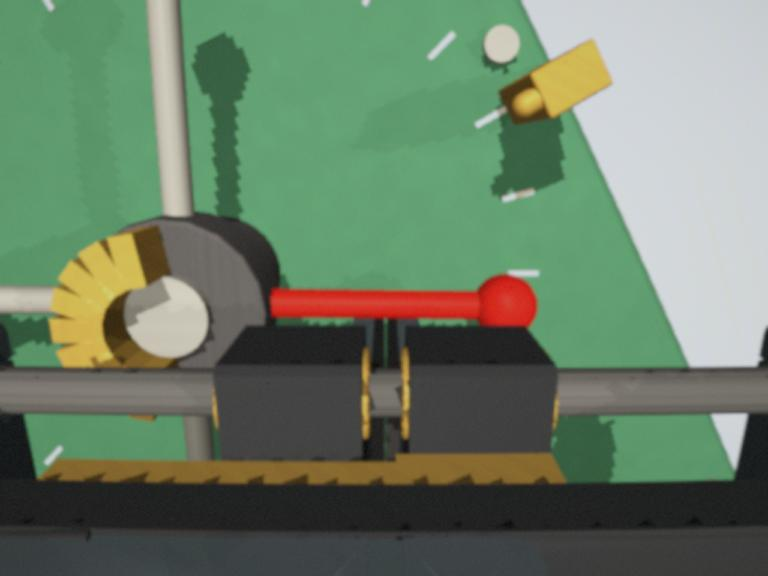

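The fingertip is against the red spoke, with the red knob at (505,304) and the index tip at (522,103). The wheel has about 29° left to go, so I continue the arc.

>>> drive_tool --commands '[[[0.33,0.107,0,0,0,-3,1],[0.33,0.107,0,0,0,-3,1],[0.33,0.107,0,0,0,-3,1],[0.33,0.107,0,0,0,-3,1],[0.33,0.107,0,0,0,-3,1],[0.33,0.107,0,0,0,-3,1],[0.33,0.107,0,0,0,-3,1],[0.33,0.107,0,0,0,-3,1],[0,0,0,0,0,0,1],[0,0,0,0,0,0,1]]]'

```text
time: 8.95
position: [0.5963, 0.0617, 0.0433]
orientation: [3.141, -0.0, 1.575]
contact_force: [0.0, -0.8, 0.8]
width: 0.008
finger_force: 0.3
```

```bash
python3 -c "
from wa import *; wheel()
import go; go.to((.534,.083,.042))"
```

```text
wrist 3489 red ang 0.86 far 0.11
scene 109 red ang -0.35 far 0.108
t 9.05 pos [0.5961 0.0617 0.0432] yaw 90.3 F [-0.1 -0.4  0.6] w 0.005224925293023372
tool shift cm [ 2.16 -6.2   0.12] az None
```

View pics/wrist_last.png

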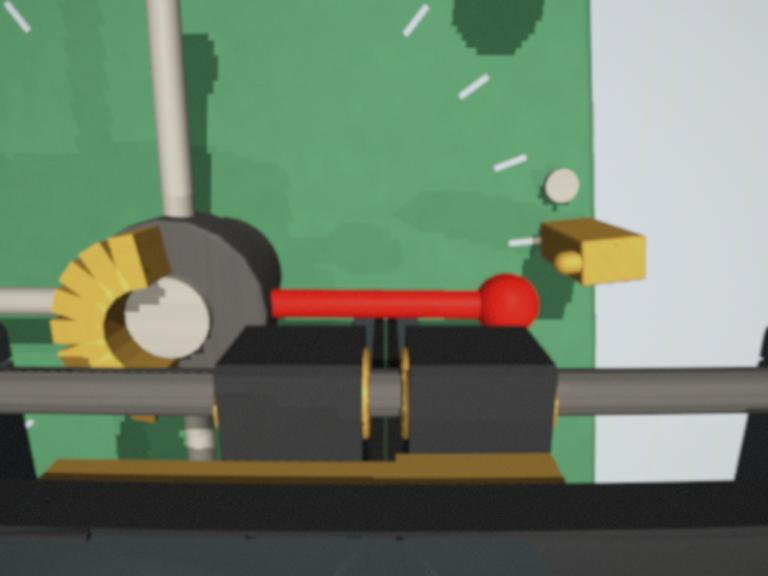

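The red spoke lies along row 303 with its knob at (508,304), and the index tip is at about (562,262). I compute the remaining angle.

```bash
python3 -c "
from go import *
st=arm.read_state();c=arm.camera('wrist')
for p in((508,302),(558,262),(567,262)):
  v=onz(c,np.array(p)/1.5,.06,st)[:2]-[.534,.083];print(p,np.linalg.norm(v).round(4),np.degrees(np.arctan2(v[1],v[0])).round(2))"
```

```text
(508, 302) 0.1009 0.9
(558, 262) 0.1164 7.13
(567, 262) 0.1192 6.97
```

>>> drive_tool --commands '[[[0.21,0.07,0,0,0,-1.9,1],[0.21,0.07,0,0,0,-1.9,1],[0.21,0.07,0,0,0,-1.9,1],[0,0,0,0,0,0,1],[0,0,0,0,0,0,1],[0,0,0,0,0,0,1],[-0.3,0,0,0,0,0,1],[-0.5,0,0,0,0,0,1],[-0.5,0,0,0,0,0,1],[0,0,0,0,0,0,1]]]'

```text
time: 10.35
position: [0.5991, 0.0546, 0.0429]
orientation: [-3.141, -0.0, 1.675]
contact_force: [-0.2, 0.7, 0.4]
width: 0.003
finger_force: 0.0
```

```bash
python3 -c "
from wa import *; wheel()
import go; go.to((.534,.083,.042))"
```

```text
wrist 3725 red ang 6.54 far 0.11
scene 105 red ang 5.73 far 0.108
t 10.45 pos [0.5991 0.055  0.0429] yaw 96.0 F [-0.  -0.5  0.3] w 0.004473103810847756
tool shift cm [ 3.47 -6.18  0.09] az None
```

View pics/wrist_last.png

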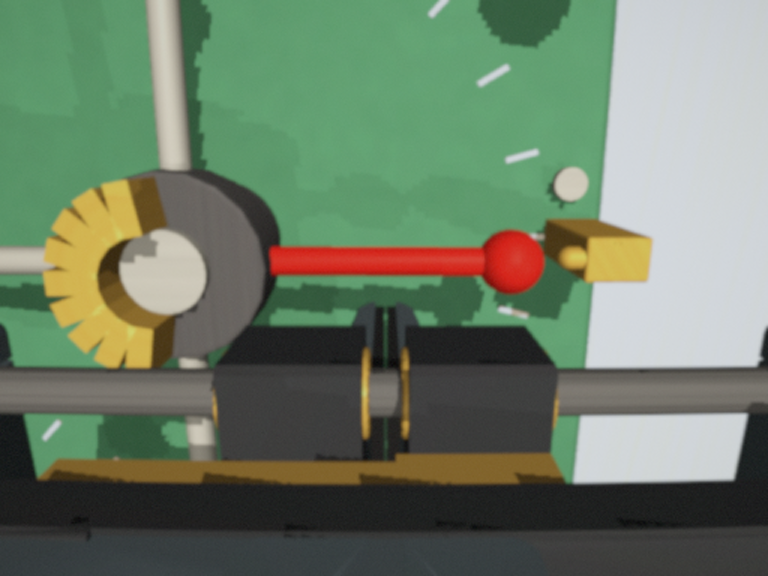

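The spoke (row 261) and index tip (row 258) line up to within about 1°. The wheel is done, so I rise and move to the lever.

>>> drive_tool --commands '[[[0,0,-2.9,0,0,0,1],[0,0,-2.9,0,0,0,1],[0,0,-2.9,0,0,0,1],[-2.3,-1.9,0,0,0,0,1],[-2.3,-1.9,0,0,0,0,1],[-2.3,-1.9,0,0,0,0,1],[-2.3,-1.9,0,0,0,0,1],[-2.3,-1.9,0,0,0,0,1],[-2.3,-1.9,0,0,0,0,1],[-2.3,-1.9,0,0,0,0,1]]]'

```text
time: 11.7
position: [0.4832, -0.1196, 0.13]
orientation: [3.141, -0.0, 1.676]
contact_force: [-1.0, -0.8, 0.2]
width: 0.004
finger_force: 0.0
```

>>> drive_tool --commands '[[[0,0,0,0,0,5,1],[0,0,0,0,0,10,1],[0,0,0,0,0,10,1],[0,0,0,0,0,10,1],[0,0,0,0,0,10,1],[0,0,0,0,0,10,1],[0,0,0,0,0,10,1],[0,0,0,0,0,10,1],[0,0,0,0,0,10,1],[0,0,0,0,0,10,1]]]'

```text
time: 12.95
position: [0.4837, -0.1188, 0.13]
orientation: [-3.141, -0.0, 0.012]
contact_force: [-0.2, -0.5, -0.4]
width: 0.005
finger_force: 0.0
```

>>> drive_tool --commands '[[[0,0,0,0,0,10,1],[0,0,0,0,0,10,1],[0,0,0,0,0,2,1],[0,0,0,0,0,0,1],[0,0,0,0,0,0,1],[0,0,0,0,0,0,1],[0,0,0,0,0,0,1],[0,0,0,0,0,0,1],[0,0,0,0,0,0,1],[0,0,0,0,0,0,1]]]'

```text
time: 14.2
position: [0.4838, -0.119, 0.1299]
orientation: [-3.142, 0.0, -0.366]
contact_force: [0.2, -0.5, -0.2]
width: 0.001
finger_force: 0.0
```

```bash
python3 -c "
from go import *
to((.4838,-.12,.052),-21)
st=arm.read_state();c=arm.camera('wrist');save(c,'w4.png',s=1.5)
from m import masks
m=masks(c)[1].astype('uint8');n,l,s,cc=cv2.connectedComponentsWithStats(m)
for i in range(1,n):
  if s[i,4]>60: print(s[i],cc[i]*1.5,onz(c,cc[i],.075,st),onz(c,cc[i],.065,st))"
```

```text
t 14.2 pos [ 0.4838 -0.119   0.1299] yaw -21.0 F [ 0.2 -0.5 -0.2] w 0.0006334902608631758
tool shift cm [0.04 0.1  7.79] az 0.022020738497399606
[246 142  21  23 366] [384.0942623  228.52868852] [ 0.51667942 -0.13074727  0.075     ] [ 0.51527338 -0.13018882  0.065     ]
```

View pics/w4.png

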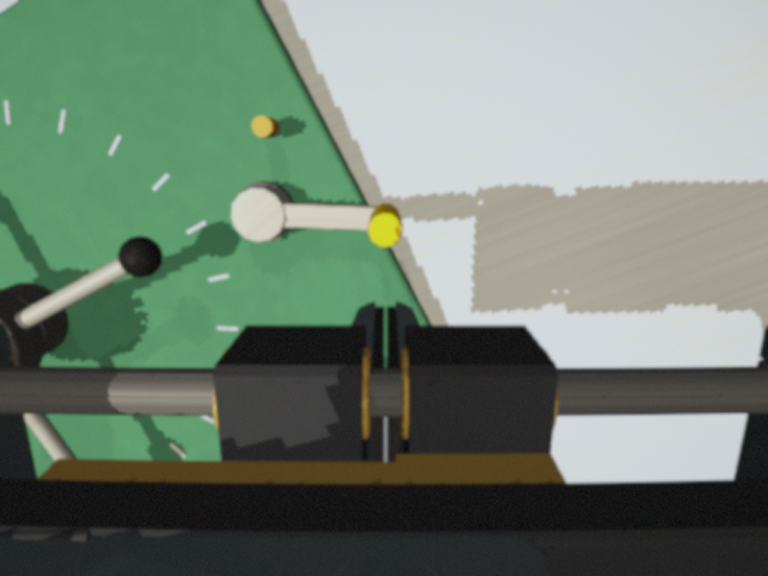

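The peg is at (384,228) in the image, world (0.517,-0.131). The fingertip is 35 mm behind it, as planned. I descend and push along the arc about the pivot.

>>> drive_tool --commands '[[[0,0,2,0,0,0,1],[0,0,2,0,0,0,1],[0,0,2,0,0,0,1],[0,0,1.8,0,0,0,1],[0.4,0,0,0,0,0,1],[0.4,0,0,0,0,0,1],[0.45,0.17,0,0,0,-4,1],[0.45,0.17,0,0,0,-4,1],[0.45,0.17,0,0,0,-4,1],[0.45,0.17,0,0,0,-4,1]]]'

```text
time: 15.5
position: [0.5068, -0.1332, 0.0527]
orientation: [3.141, 0.0, -0.085]
contact_force: [-1.8, 0.3, -0.8]
width: 0.004
finger_force: 0.8
```

>>> drive_tool --commands '[[[0.45,0.17,0,0,0,-4,1],[0.45,0.17,0,0,0,-4,1],[0.45,0.17,0,0,0,-4,1],[0.45,0.17,0,0,0,-4,1],[0.45,0.17,0,0,0,-4,1],[0.45,0.17,0,0,0,-4,1],[0.45,0.17,0,0,0,-4,1],[0.45,0.17,0,0,0,-4,1],[0.45,0.17,0,0,0,-4,1],[0,0,0,0,0,0,1]]]'

```text
time: 16.75
position: [0.5499, -0.141, 0.0528]
orientation: [3.139, -0.001, 0.541]
contact_force: [1.5, -3.1, -0.4]
width: 0.002
finger_force: 1.0
```

```bash
cat > lv.py <<'E'
from go import *
from m import masks
to((.5405,-.0725,.052))
st=arm.read_state();c=arm.camera('wrist');save(c,'w5.png',s=1.5)
m=masks(c)[1].astype('uint8');n,l,s,cc=cv2.connectedComponentsWithStats(m)
for i in range(1,n):
  if s[i,4]>60:
    P=onz(c,cc[i],.073,st)[:2];v=P-[.5405,-.0725]; print(s[i],cc[i]*1.5,P,np.linalg.norm(v),np.degrees(np.arctan2(v[1],v[0])),"home -43.6")
E
python3 lv.py
```

```text
t 16.75 pos [ 0.5499 -0.141   0.0528] yaw 31.0 F [ 1.5 -3.1 -0.4] w 0.0019509571995267804
tool shift cm [ 2.72 -6.36  0.07] az None
[243 183  32  33 840] [387.24464286 297.97321429] [ 0.57188111 -0.1285831 ] 0.0642657668644568 -60.77095078261151 home -43.6
```

View pics/w5.png

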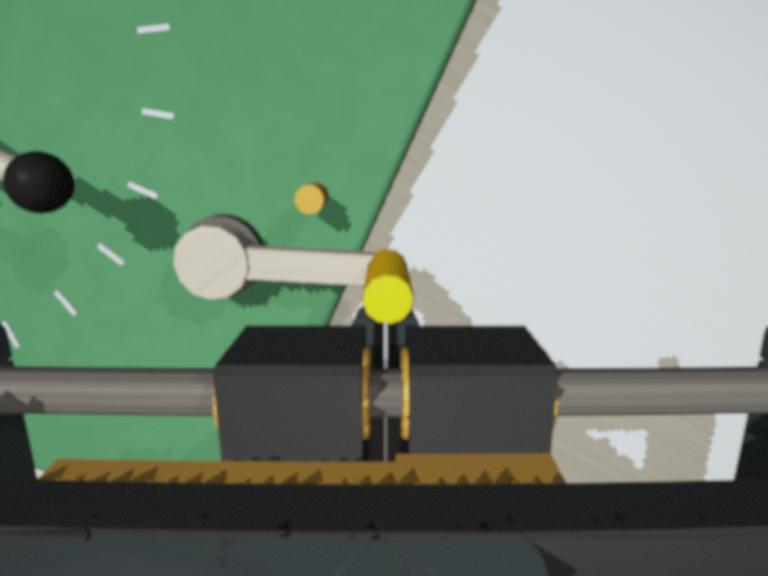

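The push is working: the lever is at -61°, with the peg at (387,298) and the stop pin at (310,199). It has about 17° left, so I go on slowly.

>>> drive_tool --commands '[[[0.34,0.13,0,0,0,-3,1],[0.34,0.13,0,0,0,-3,1],[0.34,0.13,0,0,0,-3,1],[0.23,0.09,0,0,0,-2,1],[0.23,0.09,0,0,0,-2,1],[0.11,0.04,0,0,0,-1,1],[0.11,0.04,0,0,0,-1,1],[0,0,0,0,0,0,1],[0,0,0,0,0,0,1],[0,0,0,0,0,0,1]]]'

```text
time: 18.05
position: [0.566, -0.1347, 0.0518]
orientation: [-3.141, -0.0, 0.803]
contact_force: [-0.5, -1.3, 0.2]
width: 0.003
finger_force: 0.3
```

```bash
python3 lv.py
```

```text
t 18.05 pos [ 0.566  -0.1347  0.0518] yaw 46.0 F [-0.5 -1.3  0.2] w 0.0029116823648997043
tool shift cm [ 2.71 -6.15 -0.02] az None
[248 182  32  33 848] [394.90860849 296.33313679] [ 0.58634106 -0.11816143] 0.06470215572862631 -44.88752496170959 home -43.6
```

>>> drive_tool --commands '[[[0.1,0,0,0,0,0,1],[0,0,0,0,0,0,1],[0.1,0,0,0,0,0,1],[0,0,0,0,0,0,1],[0,0,0,0,0,0,1],[0,0,0,0,0,0,1],[0,0,0,0,0,0,1],[0,0,0,0,0,0,1],[0,0,0,0,0,0,1],[0,0,0,0,0,0,1]]]'

```text
time: 19.35
position: [0.5675, -0.1336, 0.0519]
orientation: [-3.141, -0.0, 0.803]
contact_force: [-1.2, 0.8, -0.3]
width: 0.006
finger_force: 0.5
```

```bash
python3 lv.py
```

```text
t 19.35 pos [ 0.5675 -0.1336  0.0519] yaw 46.0 F [-1.2  0.8 -0.3] w 0.006115363625536646
tool shift cm [ 2.52 -6.19 -0.01] az None
[247 182  32  33 856] [393.8603972  296.63376168] [ 0.58759009 -0.11687112] 0.06470141308602828 -43.297208295297814 home -43.6
```

View pics/w5.png

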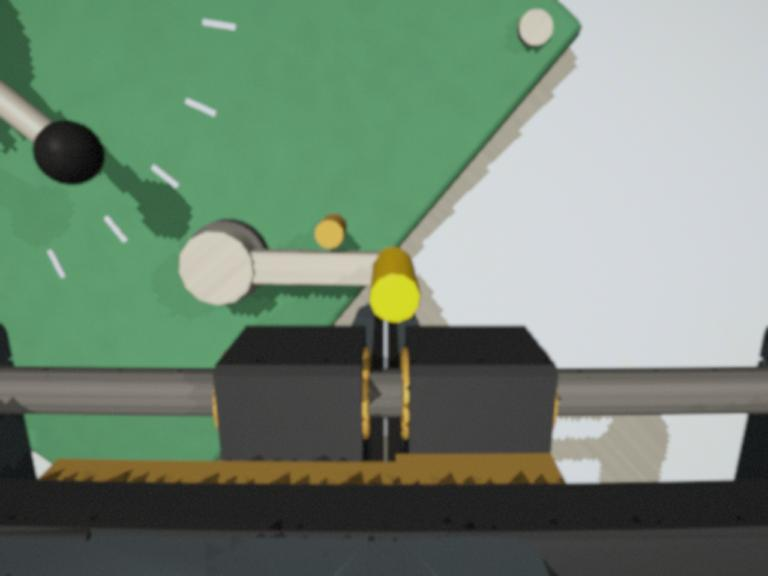

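The bar's edge (row 252) is almost at the pin's lower edge (row 248). I push a few more millimetres until the force rises.

>>> drive_tool --commands '[[[0.1,0,0,0,0,0,1],[0,0,0,0,0,0,1],[0.1,0,0,0,0,0,1],[0,0,0,0,0,0,1],[0,0,0,0,0,0,1],[0,0,0,0,0,0,1],[0,0,0,0,0,0,1],[0,0,0,0,0,0,1],[0,0,0,0,0,0,1],[0,0,0,0,0,0,1]]]'

```text
time: 20.65
position: [0.5689, -0.1324, 0.0519]
orientation: [3.142, 0.0, 0.803]
contact_force: [-2.2, -3.1, -0.9]
width: 0.007
finger_force: 2.1
```

```bash
python3 lv.py
```

```text
t 20.65 pos [ 0.5689 -0.1324  0.0519] yaw 46.0 F [-2.2 -3.1 -0.9] w 0.006500534427755273
tool shift cm [ 2.34 -6.2  -0.01] az None
[247 182  32  33 851] [393.64688602 297.12162162] [ 0.58881827 -0.11573187] 0.06483556402543135 -41.819993460540275 home -43.6
```

>>> drive_tool --commands '[[[0.1,0,0,0,0,0,1],[0,0,0,0,0,0,1],[0,0,0,0,0,0,1],[0,0,0,0,0,0,1],[0,0,0,0,0,0,1],[0,0,0,0,0,0,1],[0,0,0,0,0,0,1],[0,0,0,0,0,0,1],[0,0,0,0,0,0,1],[0,0,0,0,0,0,1]]]'

```text
time: 21.95
position: [0.569, -0.1323, 0.0519]
orientation: [-3.141, 0.002, 0.804]
contact_force: [-3.1, -5.8, 0.2]
width: 0.007
finger_force: 3.5
```

The tool barely moved and the force rose to 6.5 N, so the lever is at its stop. I back off, rise and check.

>>> drive_tool --commands '[[[-0.3,0,0,0,0,0,1],[-0.6,0,0,0,0,0,1],[-0.6,0,0,0,0,0,1],[0,0,0,0,0,0,1],[0,0,-3,0,0,0,1],[0,0,-4,0,0,0,1],[0,0,-4,0,0,0,1],[0,0,-4,0,0,0,1],[-4,0,-2,0,0,0,1],[-4,0,0,0,0,0,1]]]'

```text
time: 23.2
position: [0.5044, -0.2005, 0.2241]
orientation: [3.137, -0.002, 0.804]
contact_force: [-0.3, -0.9, -0.5]
width: 0.006
finger_force: 0.0
```

>>> drive_tool --commands '[[[-5,0,0,0,0,0,1],[-5,0,0,0,0,0,1],[0,0,0,0,0,0,1],[0,0,0,0,0,0,1],[0,0,0,0,0,0,1],[0,0,0,0,0,0,1],[0,0,0,0,0,0,1],[0,0,0,0,0,0,1],[0,0,0,0,0,0,1],[0,0,0,0,0,0,1]]]'

```text
time: 24.45
position: [0.4343, -0.2718, 0.2219]
orientation: [-3.142, -0.0, 0.803]
contact_force: [0.4, -0.7, 0.9]
width: -0.001
finger_force: 0.0
```

```bash
python3 lv.py; python3 -c "
from wa import *; wheel()"; python3 -c "
from h import *
c=arm.camera('top'); save(c,'top9.png',crop=(160,110,360,270),s=4)"
```

```text
t 24.45 pos [ 0.4343 -0.2718  0.2219] yaw 46.0 F [ 0.4 -0.7  0.9] w -0.0008418431078858393
tool shift cm [21.72 -6.2  16.99] az NoneTraceback (most recent call last):
  File "<string>", line 2, in <module>
    from wa import *; wheel()
                      ~~~~~^^
  File "wa.py", line 6, in wheel
    P=np.array([onz(c,q,.06,st)[:2] for q in zip(u,v)])-hub
      ~~~~~~~~~~~~~~~~~~~~~~~~~~~~~~~~~~~~~~~~~~~~~~~~~^~~~
ValueError: operands could not be broadcast together with shapes (0,) (2,)
```

View pics/top9.png

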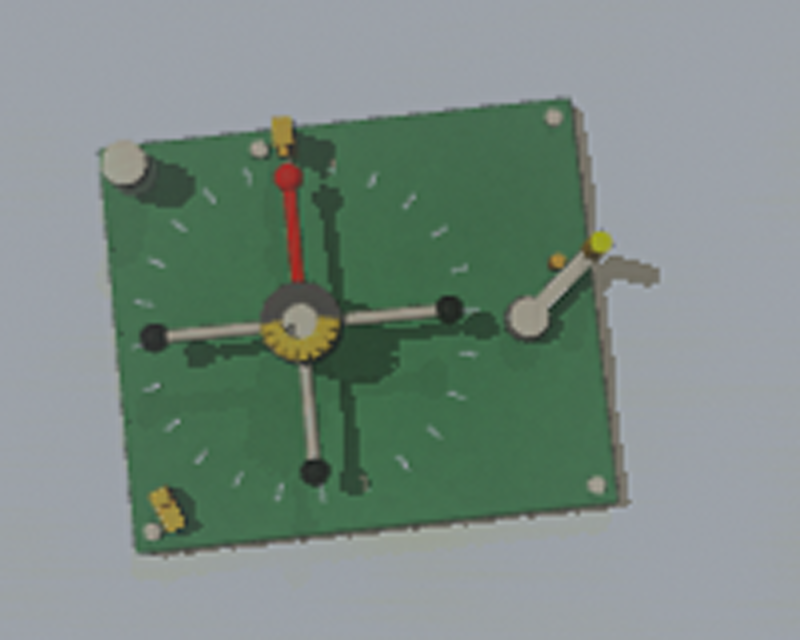

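The red knob at (288,178) points at the index at (284,150). The lever bar rests on the stop pin at (558,262), and the robot is clear of everything.

```bash
python3 -c "
from rig import arm
print(arm.close_job())"
```

```text
the job is handed in; nothing more can be done
None
```

The job is handed in, with no verdict returned: the last picture shows the red spoke pointing at the index, the lever home against its stop pin, and the arm clear of the stand.

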